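# Tighten the hold-down nut of the stake holder

### The arm

A 7-joint arm with a two-finger parallel gripper is mounted at the origin on the work surface. World frame = base frame: x ahead of the robot, y to its left, z up, the work surface at z = 0. Lengths are in mm, angles in rad, forces in N, time in s.
With the tool pointing down it reaches from about 400 to 875 mm from the base axis. Payload 19.3 kg.
Tool frame: the origin (TCP) lies between the finger pads; the fingertips stand 22 mm ahead of it and the grasp point (between the pads) lies 3 mm ahead of it; z points along the fingers, y is the line along which they close (so a half turn about z gives the same grasp; the last joint's range is limited). The gripper opens to 85 mm and grips with 20 to 120 N. Pads are 22 mm wide; open, the fingers measure 114 mm over their backs; the gripper's body (76 mm by 85 mm) begins 54 mm behind the grasp point. The pads swing forward as they close: fully open they stand 13 mm farther back than shut.
Start: joints at [1.213, 0.521, -0.036, 1.599, 0.021, 1.021, -0.113], TCP at [177.374, -599.294, 253.291] pointing down, gripper open.
Joint ranges: [-2.91, 2.91], [-0.3, 2.13], [-1.5, 1.42], [0.17, 2.43], [-1.26, 4.41], [0.16, 1.93], [-2.52, 2.52]. Speed limits (rad/s): [1.89, 1.89, 2.39, 2.39, 3.01, 3.01, 3.01].

### API

Orientations are given as a unit quaternion [w, x, y, z].
In Python, from cell import robot, vision, workorder gives the robot as it stands.
- The arm moves only by the tool play_rows, never from a script. Its argument "commands" is a list that holds one entry, the list of rows, each a list of 5 numbers: the closure, from -1 (fully open) to 1 (shut), then the shift along the tool's x, y, z in mm, then the turn about the tool's z in rad. In form: [[[claw, tx, ty, tz, twist], ...]]. A call has 1 to 12 rows; each row is the pose to reach, as a shift and turn from the pose commanded when the call began, along the tool's axes at that moment; what a row does not reach only later rows make up. A row lasts 1/10 s, in which the tool goes at most 50 mm and 8.59 degrees, less where a joint would pass 70% of its speed; a pose out of reach is approached as far as the arm can. A call with a gripper value outside its range is refused whole. The fingers move at their own pace and stop on an object; "newtons" is the grip in N (left out, the last holds). Time passes only in rows, so rows that repeat a pose let the fingers close. It gives the time, the measured TCP pose, the force, the opening and the grip force at its end, in the units of the state.
- robot.state(): the state, without advancing time (a new reading comes with each control period).
- vision.snapshot(name): name is "scene" or "side" or "wrist"; returns (picture, depth): 400x640x3 uint8, blue, green, red; 400x640 float32, mm along the optical axis (not along the pixel's ray), 0 where there is no reading.
- vision.camera_info(name): a dict with "vfov" (degrees; the focal length in pixels is half the picture's height over the tangent of half this angle, whatever the lens; pixels are square), "cx", "cy" (the principal point, pixels), "xyz" and "orientation" of the camera in the world; the wrist camera has in their place "mount" (4x4, takes a point from camera to tool coordinates, whose origin is the TCP and whose axes are the flange's). Camera axes: x right, y down, z forward; pixel columns grow to the right and rows downward; lengths in mm; the calibration is good to about 2 mm. A picture is of the moment at which its call begins: read the wrist's pose just before it. camera_info takes no time and is no camera call.
- workorder.close_job(): hands the job in; it is judged then, once.
The state is a dict: "time": time; "qpos": joint angles; "qvel": joint speeds; "joint_efforts": joint torques, N m; "position": TCP position; "tcp_rot": TCP orientation; "force": force on the tool from outside, world axes, zero at the start; "moment": the same for the moment, N m; "grip_width": finger opening in mm; "grip_force": force on a finger pad.
Only numpy, scipy, OpenCV 4.12 (cv2) and the standard library are available. Lean on these libraries where they do the work, as an engineer would, in place of code of your own. Each camera call takes 0.05 s, during which the arm holds its last target. There are 200 camera calls.

### The job

The coppersmith's stake holder is loose on the bench: fetch the long T-handled box spanner (not the short one) from the wooden board, lower it down the deep bore of the steel block onto the nut, and turn the nut clockwise, seen from above, until it comes up tight against its stop. Then lift the spanner out and stand it upright back on the wooden board, without letting it drop and without disturbing the short spanner, the hammer or the copperware.

Things in the scene. Friction and masses are not known exactly. Their poses are not given: they have to be found in the camera images.
- bore_mouth (a point): Centre of the open top of the bore in the stake holder, a fixed dark steel block 100 mm (x) by 220 mm (y) by 100 mm high. The upright bore is 64 mm wide, 90 mm deep, its axis 55 mm from the block's +y end. A mushroom-shaped stake, 60 mm across, 156 mm high above the bench, stands on the block 118 mm from the bore towards -y. Point 100 mm above the bench; z up, block's axes.
- nut_top (a point): Centre of the top of the nut at the bottom of the bore: a square steel nut, 28 mm across its sides, 21 mm high, its top 8 mm bevelled to a stub pyramid 20 mm wide on top; underside 12 mm, top 33 mm above the bench, 67 mm below the bore's mouth. The frame turns with the nut; z up; x is square to a pair of sides (the square repeats every 90 degrees from x).
- nut (a joint): Angle of the nut in rad, growing as it turns clockwise seen from above (tightening). It starts loose, anywhere from 0 to 0.45, and meets a hard stop at 1.40, which is tight: 0.95 to 1.40 rad to turn. It drags evenly with about 0.15 N m, stays where it is left, and neither rises nor sinks.
- long_key_mid (a point): Long T-handled box spanner, plain steel, 170 mm tall, 0.3 to 0.6 kg, standing upright on its socket on the wooden board. Point half-way up its axis, 85 mm above the foot; z up. On top a flat cross handle 96 mm long (along x), 16 mm thick (y), from 146 to 170 mm above the foot; below it a round shank 16 mm thick down to the socket and neck, which end 52 mm above the foot.
- long_key_foot (a point): Centre of the open foot of the long spanner's square socket. Outside 39 mm across flats, 55 over corners; inside 32 mm across, 18 mm deep; x (along the handle) is square to two sides. It passes over the nut when its x is within about 0.1 rad of the nut's x, modulo 90 degrees, and has 0.15 rad of play each way. Seated, its inner end rests on the nut's top, the foot 15 mm above the bench.
- short_key_mid (a point): Half-way up the axis of the short T-handled box spanner: same make, 90 mm tall, 76 mm handle, thin socket (25 mm across) that does not fit. It stands on the same board about 120 mm from the long one; either may stand at either end. Leave it alone.
- board_top (a point): Centre of the top face of the fixed wooden board, 150 mm (x) by 250 mm (y), 15 mm thick, its top 15 mm above the bench. z up.
- beaker: Loose copper beaker, 76 mm across, 100 mm high, origin under its centre. Leave it alone.
- bowl: Loose copper bowl, 110 mm across, 50 mm high, origin under its centre. Leave it alone.
- hammer: Loose hammer lying on the bench with a wooden handle, its origin under its middle. Leave it alone.
Things that resemble listed ones, but are neither listed nor needed, are in the scene too. Leave any pink, red or turquoise look-alike of the part that bears long_key_mid alone.

How it is judged:
By the outcome, as a careful person would: the job done as asked, in the order asked, and still so for the second after the job is handed in, with the robot touching nothing.
It also fails if it takes over 51 s, if anything falls off the work surface, if the arm or the gripper's body presses on something with over 40 N, if the wrist force passes 120 N, or if a joint passes its speed limit or range.

## Working session

There is one attempt and no reset: what is moved stays moved. The work goes in short steps, Python scripts to look and compute and a tool call to move; the robot and the scene stay as the last step left them, time stands still between calls to the robot, and variables do not carry over. Pictures are saved under pics/ and viewed, at most 10 in all, crops included, and the job is handed in when it is done.

Besides the shell and the picture viewer there is one more tool, called after "Call:" as a command line: name --argument value ..., lists and objects as JSON in quotes. play_rows: Moves the arm, as the interface text tells. Its arguments: {"type":"object","properties":{"commands":{"type":"array","items":{"type":"array","items":{"type":"array","items":{"type":"number"}}}},"newtons":{"type":"number"}},"required":["commands"]}

```bash
mkdir -p pics; ls
cat > h.py <<'E'
import numpy as np, cv2
from scipy.spatial.transform import Rotation as R
from cell import robot, vision, workorder
def rot(q): return R.from_quat([q[1],q[2],q[3],q[0]]).as_matrix()
def cam(name,st=None):
    c=vision.camera_info(name); f=200/np.tan(np.radians(c['vfov'])/2)
    if 'mount' in c:
        st=st or robot.state(); T=np.eye(4);T[:3,:3]=rot(st['tcp_rot']);T[:3,3]=st['position']
        M=T@np.array(c['mount'])
        return f,c['cx'],c['cy'],M[:3,:3],M[:3,3]
    return f,c['cx'],c['cy'],rot(c['orientation']),np.array(c['xyz'])
def cloud(C,d):
    f,cx,cy,Rm,t=C; v,u=np.mgrid[:d.shape[0],:d.shape[1]]
    P=np.stack([(u-cx)/f*d,(v-cy)/f*d,d],-1)
    return P@Rm.T+t
def ray(C,u,v,z):
    f,cx,cy,Rm,t=C; r=Rm@np.array([(u-cx)/f,(v-cy)/f,1]); return t+r*(z-t[2])/r[2]
E
python3 - <<'E'
from h import *
st=robot.state(); print(st)
for n in ['scene','side','wrist']:
    C=cam(n,st); im,d=vision.snapshot(n); np.savez(f'{n}0.npz',im=im,d=d,**{k:v for k,v in zip(['f','cx','cy','R','t'],C)})
    cv2.imwrite(f'pics/{n}0.png',im); print(n,C, vision.camera_info(n))
E
```

```text
pics
{'time': 0.0, 'qpos': array([ 1.21279727,  0.52202392, -0.03630633,  1.60001095,  0.02120664,
        1.0210976 , -0.11277756]), 'qvel': array([ 0.00045269, -0.00079135,  0.00065708, -0.00024493, -0.00082401,
       -0.00238977,  0.00086799]), 'joint_efforts': array([-1.35907725e-03, -9.27083087e+01,  1.97883256e+00, -3.69922578e+01,
        1.78392988e-02,  8.13479943e-03,  8.62449099e-06]), 'position': array([ 177.26427172, -599.00486994,  252.71873071]), 'tcp_rot': array([-5.62206661e-04,  9.89664315e-01,  1.43402269e-01, -1.31386238e-04]), 'force': array([ 0.63144755,  0.11590767, -0.45251724]), 'moment': array([ 0.0063854 , -0.03185515, -0.02831286]), 'grip_force': 0.0, 'grip_width': 85.31983309044946}
scene (np.float64(461.829222240073), 320.2685425712982, 201.060249108047, array([[ 0.59865004,  0.60721268, -0.52240874],
       [ 0.80080317, -0.43884919,  0.40758517],
       [ 0.01823223, -0.66234745, -0.74897492]]), array([1156.3372716 , -469.0593873 ,  967.55886896])) {'vfov': 46.83106251653677, 'cx': 320.2685425712982, 'cy': 201.060249108047, 'xyz': array([1156.3372716 
[... 602 characters left out ...]
t (np.float64(292.86611533337106), 318.3535770173145, 195.0238753219631, array([[ 0.28438841, -0.91281319, -0.29307902],
       [-0.95870849, -0.27113193, -0.08582254],
       [-0.00112314,  0.30538428, -0.95222853]]), array([ 251.24394216, -577.11646686,  373.93826203])) {'vfov': 68.6587993636855, 'cx': 318.3535770173145, 'cy': 195.0238753219631, 'mount': array([[ 5.72017317e-04, -9.52258980e-01, -3.05290857e-01,
         7.71378415e+01],
       [ 9.99999836e-01,  5.36346488e-04,  2.00715028e-04,
        -1.29117373e-01],
       [-2.73910092e-05, -3.05290922e-01,  9.52259131e-01,
        -1.21227115e+02],
       [ 0.00000000e+00,  0.00000000e+00,  0.00000000e+00,
         1.00000000e+00]])}
```

View pics/scene0.png

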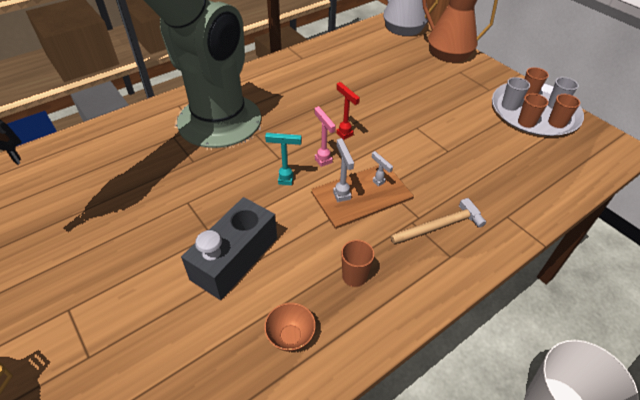

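View pics/side0.png

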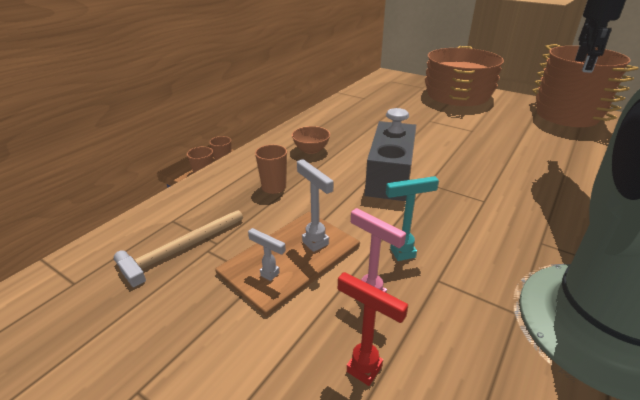

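Scene view: candidates are turquoise (283,158), pink (323,135), red (346,110), grey tall (343,170) and grey short (381,169). The grey tall one on the board fits (plain steel, taller). The bore is at (244,219).

Run:
```python
from h import *
crops=[]
for n,(x0,y0,x1,y1) in {'scene':(300,130,430,230),'side':(210,150,370,310)}.items():
    z=np.load(n+'0.npz'); im,d=z['im'],z['d']; C=(z['f'],z['cx'],z['cy'],z['R'],z['t'])
    P=cloud(C,d); hsv=cv2.cvtColor(im,cv2.COLOR_BGR2HSV)
    grey=(hsv[...,1]<60)&(d>0)&(hsv[...,2]>60)
    box=np.zeros_like(grey); box[y0:y1,x0:x1]=1
    m=grey&box
    def rep(l,mm):
        Q=P[mm]
        if len(Q)<8: print(n,l,len(Q));return
        r=cv2.minAreaRect(Q[:,:2].astype(np.float32)); print(n,l,len(Q),'rect',np.round(r[0],1),np.round(r[1],1),round(r[2],1),'z',np.round(np.percentile(Q[:,2],[2,50,98]),1))
    rep('longhandle',m&(P[...,2]>158)&(P[...,2]<195))
    rep('shank',m&(P[...,2]>75)&(P[...,2]<150)) 
    rep('shorthandle',m&(P[...,2]>78)&(P[...,2]<110)&((np.mgrid[:400,:640][1]>362) if n=='scene' else (np.mgrid[:400,:640][1]<292)))
    rep('longsock',m&(P[...,2]>20)&(P[...,2]<60)&((np.mgrid[:400,:640][1]<362) if n=='scene' else (np.mgrid[:400,:640][1]>292)))
    bx=np.zeros_like(grey)
    if n=='scene': bx[190:300,180:285]=1
    else: bx[110:200,355:425]=1
    dark=(hsv[...,2]<110)&(hsv[...,1]<90)&(bx>0)&(d>0)
    rep('blocktop',dark&(abs(P[...,2]-100)<5))
    rep('boretopinside',dark&(P[...,2]<90)&(P[...,2]>20))
    # stake
    rep('stake',(bx>0)&(P[...,2]>140)&(P[...,2]<165))
    br=(hsv[...,1]>60)&(abs(P[...,2]-15)<4)&(d>0); bb=np.zeros_like(grey)
    if n=='scene': bb[160:230,300:420]=1
    else: bb[200:315,210:370]=1
    rep('board',br&(bb>0))
    crops.append(cv2.resize(im[y0:y1,x0:x1],None,fx=3,fy=3,interpolation=cv2.INTER_CUBIC)[:480,:480])
h=[np.pad(c,((0,480-c.shape[0]),(0,0),(0,0))) for c in crops]
cv2.imwrite('pics/crop.png',cv2.resize(np.hstack(h),None,fx=.83,fy=.83))
```

```text
scene longhandle 262 rect [469. 101.] [173.9  57.6] 8.7 z [163.3 182.2 187.2]
scene shank 284 rect [530.8 166.5] [135.5  74.8] 87.4 z [ 79.1 102.  142.3]
scene shorthandle 182 rect [533.6 226.3] [15.6 74.8] 87.4 z [ 81.2 101.2 106.5]
scene longsock 202 rect [512.1 108.5] [39.9 41.4] 68.2 z [21.2 40.9 59.6]
scene blocktop 2301 rect [ 510.1 -231.3] [104.1 222.5] 19.7 z [ 95.5  98.8 102.4]
scene boretopinside 1980 rect [ 511.3 -231.9] [101.4 223. ] 20.0 z [21.7 57.5 89.2]
scene stake 458 rect [ 532.9 -291.4] [55.8 54.1] 46.4 z [141.2 149.9 155. ]
scene board 2802 rect [489.6 171.5] [251.2 243.3] 79.8 z [11.2 14.  17.8]
side longhandle 585 rect [507.8 109.5] [16.1 96.3] 69.1 z [163.2 181.1 186.7]
side shank 750 rect [539.4  45.1] [ 76.2 384. ] 3.7 z [ 76.8 103.4 145.9]
side shorthandle 471 rect [527.9 228. ] [13.8 76.6] 89.5 z [ 82.2 102.3 106.8]
side longsock 422 rect [500.9   7.7] [250.4  48.3] 85.7 z [20.6 38.1 59.1]
side blocktop 1320 rect [ 505.5 -229.7] [ 96.8 218.3] 19.7 z [ 96.  100.7 102.7]
side boretopinside 1019 rect [ 485.  -169.9] [98.3 93.9] 20.6 z [22.6 69.1 89.2]
side stake 535 rect [ 440.9 -126.1] [ 68.3 396.8] 26.0 z [141.1 152.8 164.5]
side board 5746 rect [577.8 154.5] [251.4 248.8] 79.9 z [12.6 15.6 17.6]
```

View pics/crop.png

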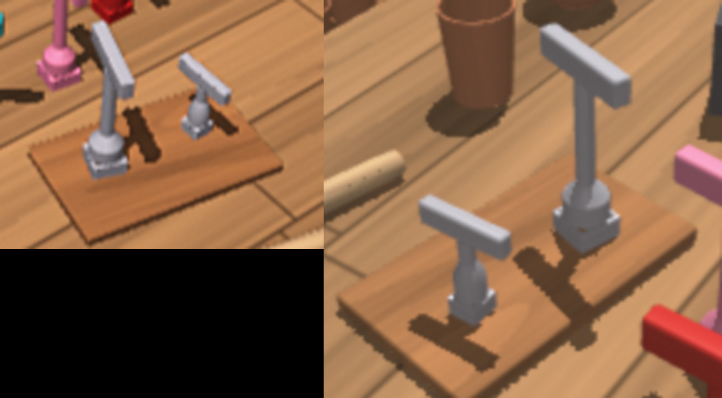

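The crop confirms the long one: grey and tall, standing at the end of the board nearer the block; the short grey one is next to it. First I look down the bore with the wrist camera.

Call:
play_rows --commands '[[[-1,342,-314,0,0],[-1,342,-314,0,0],[-1,342,-314,0,0],[-1,342,-314,0,0],[-1,342,-314,0,0],[-1,342,-314,0,0],[-1,342,-314,0,0],[-1,342,-314,0,0],[-1,342,-314,0,0],[-1,342,-314,0,0],[-1,342,-314,0,0],[-1,342,-314,0,0]]]'

```text
time: 1.35
position: [415.9, -201.5, 253.2]
tcp_rot: [0.0, 0.99, 0.143, -0.0]
force: [-0.9, 0.3, -0.6]
grip_width: 85.3
grip_force: 0.0
```

Run:
```python
from h import *
st=robot.state(); print(st['time'],st['qpos'],st['position'],st['qvel'])
C=cam('wrist',st); im,d=vision.snapshot('wrist'); np.savez('w1.npz',im=im,d=d,**{k:v for k,v in zip(['f','cx','cy','R','t'],C)})
print(C[4])
P=cloud(C,d)
m=(abs(P[...,2]-100)<4)&(d>0)
r=cv2.minAreaRect(P[m][:,:2].astype(np.float32));print(r, m.sum())
n=(abs(P[...,2]-33)<3)&(np.hypot(P[...,0]-489,P[...,1]+179)<32)&(d>0)
print(n.sum()); 
if n.sum()>10: r=cv2.minAreaRect(P[n][:,:2].astype(np.float32));print(r)
f,cx,cy,Rm,t=C; q=Rm.T@(np.array([489.5,-178.7,100])-t); u,v=cx+f*q[0]/q[2],cy+f*q[1]/q[2]; print(u,v)
u,v=int(u),int(v); c=im[max(0,v-50):v+50,max(0,u-60):u+60]; c=cv2.resize(c,None,fx=4,fy=4,interpolation=cv2.INTER_CUBIC)
g=np.clip(c.astype(float)*2,0,255).astype(np.uint8)
cv2.imwrite('pics/nut.png',g); cv2.imwrite('pics/w1.png',im)
```

```text
1.35 [ 0.50265277  0.27022319 -0.21670634  2.00353132  0.0751436   0.87561209
 -1.03753366] [ 415.90141909 -201.52964095  253.18849558] [ 0.02352251 -0.00043021  0.01087462  0.00131147  0.00095066  0.00013405
  0.00240086]
[ 489.87791262 -179.48780735  374.3818146 ]
((473.064208984375, -148.55711364746094), (107.08181762695312, 406.5333251953125), 21.953065872192383) 20688
519
((488.99407958984375, -172.20748901367188), (59.515785217285156, 44.655757904052734), 6.819408416748047)
317.3729096081355 101.15366306404933
```

View pics/nut.png

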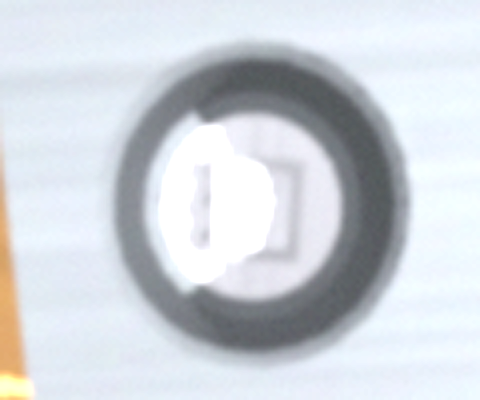

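The bore is centred at about crop (262,200), which is pixel (322,101), and the nut sits inside it nearly square to the image. The crop is over-exposed, so I redo the contrast and measure edges.

Run:
```python
from h import *
z=np.load('w1.npz'); im,d=z['im'],z['d']; C=(float(z['f']),float(z['cx']),float(z['cy']),z['R'],z['t'])
P=cloud(C,d); g=cv2.cvtColor(im,cv2.COLOR_BGR2GRAY)
# rim: depth points just inside bore (below 92) near mouth
m=((P[...,2]<94)&(d>0)&(np.hypot(P[...,0]-489.5,P[...,1]+178.7)<45)).astype(np.uint8)
m[:, :]=cv2.morphologyEx(m,cv2.MORPH_OPEN,np.ones((3,3)))
cs,_=cv2.findContours(m,cv2.RETR_EXTERNAL,cv2.CHAIN_APPROX_NONE)
c=max(cs,key=cv2.contourArea); pts=np.array([ray(C,u,v,100)[:2] for u,v in c[:,0]])
print('rim',cv2.minEnclosingCircle(pts.astype(np.float32)), cv2.fitEllipse(pts.astype(np.float32)))
bt=((abs(P[...,2]-100)<4)&(d>0)&(cv2.cvtColor(im,cv2.COLOR_BGR2HSV)[...,1]<90)&(np.hypot(P[...,0]-489.5,P[...,1]+178.7)<80)).astype(np.uint8)
pp=P[bt>0][:,:2]; print('blk',cv2.minAreaRect(pp.astype(np.float32)))
# height map in nut region
for r in range(84,119,2): print(' '.join(f'{P[r,c,2]:3.0f}' for c in range(300,346,2)))
x0,y0=290,68
c=g[y0:y0+66,x0:x0+66]; c=cv2.resize(c,None,fx=9,fy=9,interpolation=cv2.INTER_CUBIC)
lo=cv2.normalize(np.clip(c,40,255),None,0,255,cv2.NORM_MINMAX)
cl=cv2.createCLAHE(3,(4,4)).apply(c)
print(np.percentile(c,[1,25,50,75,99]))
cv2.imwrite('pics/nut2.png',cl)
```

```text
rim ((488.1750793457031, -181.77406311035156), 31.25899314880371) ((488.2090148925781, -181.7548370361328), (61.34980010986328, 61.56315231323242), 44.87497329711914)
blk ((492.0399169921875, -192.25897216796875), (100.3537368774414, 132.65451049804688), 20.108068466186523)
 12  11  10  12  12  12  13  13  14  12  13  13  14  13  14  12  11  10  11  11  10  30  46
 10  10  10  13  14  12  12  13  13  12  13  13  12  13  13  12  14  13   9  11  12  14  34
  9  11  13  13  14  14  14  13  14  13  15  13  13  12  13  13  14  15  13  11  11  10  21
 10  14  12  13  12  27  27  27  26  12  12  12  13  12  10  12  12  13  13  12  12  12  12
 11  12  12  12  14  30  30  32  30  29  29  30  28  30  30  28  27  13  11 374  10  11  10
 12  12  12  13  13  32  33  34  34  33  34  34  34  34  32  32  28  13  13  13  12   9  12
 12  13  13  12  25  31  34  34  32  34  34  32  34  35  34  33  28  13  11  11  13  10  10
 11  12  15  13  25  31  34  33  32  33  34  33  33  35  35  32  28  13  12  11  12  12  11
 12  13  13  13  27  31  34  34  34  34  34  35  33  32  34  30  27  13 374  12  12  12  
[... 157 characters left out ...]
0  25  14  13  13  14  11  12
 14  13  14  12  27  32  34  33  34  34  35  33  35  33  35  29  25  12  14 374  13  11   9
 13  14  12  13  27  34  34  35  34  34  33  34  33  33  34  31  13  13  13  14  14  11  11
 13  14  12  13  28  32  33  34  33  34  34  34  33  35  33  31  14  12  13  13  13  10  12
 14  14  12  12  27  35  33  36  35  33  34  34  35  35  33  30  13  13  13  12  11  10  11
  9  13  13  13  28  29  30  29  30  32  30  32  31  32  32  29  13  11  12  13  12  10  11
 10  13  14  12  13  12  12  14  12  12  27  27  26  27  28  28  13  13  13  12  12  10  17
 11  11  12  13  11  14  12  12  15  11  13  13  13  13  13  13  12  12  13   9  11  10  31
[ 44.  59.  95. 119. 215.]
```

View pics/nut2.png

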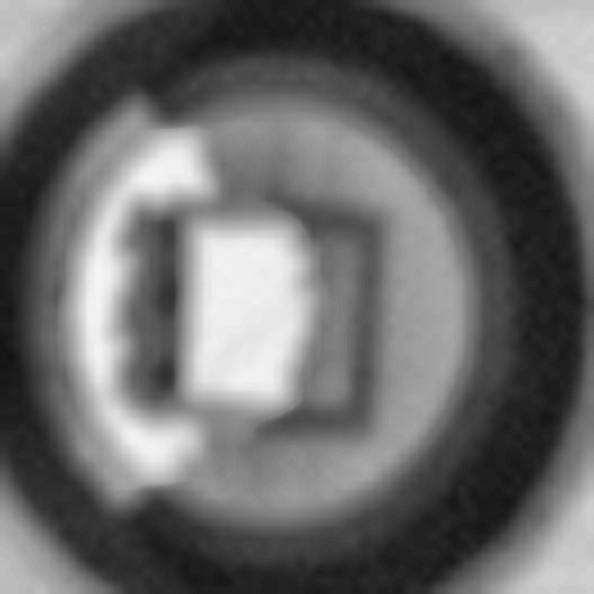

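Depth shows the nut clearly (height 33, tilted a few degrees in the image). Next I get its angle, along with the look-alikes' positions for the transit path.

Run:
```python
from h import *
z=np.load('w1.npz'); im,d=z['im'],z['d']; C=(float(z['f']),float(z['cx']),float(z['cy']),z['R'],z['t'])
P=cloud(C,d)
near=(np.hypot(P[...,0]-488.2,P[...,1]+181)<26)&(d>0)
for a,b in [(20,38),(23,38),(30,38)]:
    Q=P[near&(P[...,2]>a)&(P[...,2]<b)]; r=cv2.minAreaRect(Q[:,:2].astype(np.float32)); print(a,len(Q),r, Q[:,:2].mean(0))
m=near&(P[...,2]>20)&(P[...,2]<38); X=P[m][:,:2]; 
# edge extents over angles (robust): min area with percentiles
best=min((np.prod([np.ptp(np.percentile(X@[np.cos(a+k),np.sin(a+k)],[2,98])) for k in (0,np.pi/2)]),a) for a in np.radians(np.arange(-45,45,.5))); print(best, np.degrees(best[1]))
z=np.load('scene0.npz'); im=z['im']; C=(float(z['f']),float(z['cx']),float(z['cy']),z['R'],z['t'])
print('turq',ray(C,283,139,165),'pink',ray(C,323,122,165),'red',ray(C,347,95,165))
```

```text
20 637 ((488.05126953125, -181.86158752441406), (27.856103897094727, 27.994478225708008), 12.752092361450195) [ 488.21025921 -181.76492964]
23 637 ((488.05126953125, -181.86158752441406), (27.856103897094727, 27.994478225708008), 12.752092361450195) [ 488.21025921 -181.76492964]
30 476 ((488.09716796875, -181.85646057128906), (24.79443359375, 24.461904525756836), 13.022768020629883) [ 488.16813373 -181.85492732]
(np.float64(702.6347512911759), np.float64(0.2879793265790644)) 16.5
turq [364.85061318  18.62779003 165.        ] pink [369.771781  146.5467458 165.       ] red [311.48790502 278.1510475  165.        ]
```

Call:
play_rows --commands '[[[-1,177,-271,0,-1.7],[-1,177,-271,0,-1.7],[-1,177,-271,0,-1.7],[-1,177,-271,0,-1.7],[-1,177,-271,0,-1.7],[-1,177,-271,0,-1.7],[-1,177,-271,0,-1.7],[-1,177,-271,0,-1.7],[-1,177,-271,0,-1.7],[-1,177,-271,0,-1.7],[-1,177,-271,0,-1.7],[-1,177,-271,0,-1.7]]]'

```text
time: 2.6
position: [509.3, 107.2, 253.0]
tcp_rot: [-0.0, 0.544, 0.839, -0.0]
force: [-0.0, -0.9, -0.4]
grip_width: 85.4
grip_force: 0.0
```

Call:
play_rows --commands '[[[-1,0,0,0,-0.789],[-1,0,0,0,-0.789],[-1,0,0,0,-0.789],[-1,0,0,0,-0.789],[-1,0,0,0,-0.789],[-1,0,0,0,-0.789],[-1,0,0,0,-0.789],[-1,0,0,0,-0.789]]]'

```text
time: 3.4
position: [509.2, 107.9, 253.2]
tcp_rot: [-0.0, 0.183, 0.983, -0.0]
force: [-0.3, -0.5, -0.9]
grip_width: 85.3
grip_force: 0.0
```

```bash
cat >> h.py <<'E'
def yaw(st):
    x=rot(st['tcp_rot'])[:,0]; return np.degrees(np.arctan2(x[1],x[0]))
def handle(tag,zlo,zhi,xy,rad=60):
    st=robot.state(); C=cam('wrist',st); im,d=vision.snapshot('wrist'); cv2.imwrite(f'pics/{tag}.png',im)
    np.savez(tag+'.npz',im=im,d=d,**{k:v for k,v in zip(['f','cx','cy','R','t'],C)})
    P=cloud(C,d); m=(d>0)&(P[...,2]>zlo)&(P[...,2]<zhi)&(np.hypot(P[...,0]-xy[0],P[...,1]-xy[1])<rad)
    Q=P[m]; r=cv2.minAreaRect(Q[:,:2].astype(np.float32)); print(tag,len(Q),r,'z',np.percentile(Q[:,2],[5,50,95]))
    return st
def goto(st,xy,z,yw):
    R0=rot(st['tcp_rot']); dl=R0.T@(np.array([xy[0],xy[1],z])-st['position'])
    tw=-(np.radians(yw-yaw(st))+np.pi)%(2*np.pi)-np.pi
    tw=-((np.radians(yw-yaw(st))+np.pi)%(2*np.pi)-np.pi)
    print('shift',np.round(dl,1),'twist',round(tw,3))
E
python3 - <<'E'
from h import *
st=handle('w2',165,195,(508.5,109)); print(st['time'],st['position'],yaw(st),st['qpos'])
E
```

```text
w2 2958 ((508.6842041015625, 107.92887115478516), (15.879859924316406, 96.04794311523438), 69.47286224365234) z [183.07451002 185.42874912 186.51353536]
3.4 [509.17201878 107.867926   253.15059098] 158.90496336245133 [ 0.32906212  0.47651377 -0.87892525  1.84195954  0.42631978  1.02439859
  0.4793897 ]
```

Handle measured at (508.7, 107.9), 159.5°, top at z 185.4, size 16×96: it matches. I descend and grip.

Call:
play_rows --commands '[[[-1,0.5,0,25,-0.01],[-1,0.5,0,50,-0.01],[-1,0.5,0,65,-0.01],[-1,0.5,0,77,-0.01],[-1,0.5,0,77,-0.01],[1,0.5,0,77,-0.01],[1,0.5,0,77,-0.01],[1,0.5,0,77,-0.01],[1,0.5,0,77,-0.01],[1,0.5,0,77,-0.01],[1,0.5,0,77,-0.01],[1,0.5,0,77,-0.01]]]' --newtons 90

```text
time: 4.65
position: [508.8, 109.0, 176.8]
tcp_rot: [0.0, 0.177, 0.984, -0.0]
force: [-1.2, -1.0, 7.9]
grip_width: 14.7
grip_force: 88.0
```

Call:
play_rows --commands '[[[1,0,0,-5,0],[1,0,0,-15,0],[1,0,0,-35,0],[1,0,0,-60,0],[1,0,0,-85,0],[1,0,0,-110,0],[1,0,0,-125,0],[1,0,0,-130,0],[1,0,0,-130,0],[1,0,0,-130,0]]]'

```text
time: 5.65
position: [508.2, 108.9, 305.4]
tcp_rot: [-0.001, 0.177, 0.984, -0.0]
force: [-0.6, -0.7, -4.9]
grip_width: 14.9
grip_force: 88.3
```

Run:
```python
from h import *
st=robot.state(); print(st['time'],st['position'],yaw(st),st['force'],st['moment'],st['grip_width'])
goto(st,(488.1,-181.9),st['position'][2],102.75+0.0)
im,d=vision.snapshot('side'); C=cam('side')
P=cloud(C,d); hsv=cv2.cvtColor(im,cv2.COLOR_BGR2HSV)
near=(np.hypot(P[...,0]-508,P[...,1]-108)<55)&(d>0)&(hsv[...,1]<60)
for a,b in [(140,190),(150,170),(205,285)]:
  Q=P[near&(P[...,2]>a)&(P[...,2]<b)]; print(a,b,len(Q),cv2.minAreaRect(Q[:,:2].astype(np.float32)) if len(Q)>5 else '', Q[:,2].min() if len(Q) else '')
cv2.imwrite('pics/s1.png',im[0:280,200:480])
```

```text
5.65 [508.21486981 108.87797744 305.37672737] 159.66741420210528 [-0.59590807 -0.724616   -4.87031227] [-0.01803629 -0.00825536 -0.00596967] 14.872519183785792
shift [-8.220e+01 -2.796e+02  1.000e-01] twist 0.993
140 190 586 ((507.80828857421875, 109.72863006591797), (39.98713302612305, 40.55750274658203), 71.10905456542969) 144.77074437272444
150 170 278 ((507.8179626464844, 109.73468017578125), (39.98684310913086, 40.55284118652344), 71.13688659667969) 150.00760208661512
205 285 367 ((503.77764892578125, 114.2371826171875), (15.227092742919922, 12.973660469055176), 38.0567512512207) 205.29641088493128
```

View pics/s1.png

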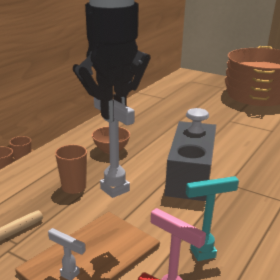

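The spanner hangs upright, foot at z≈145 and its socket under the TCP. I carry it to the bore.

Call:
play_rows --commands '[[[1,-10,-35,0,0.12],[1,-21,-70,0,0.24],[1,-31,-105,0,0.36],[1,-41,-140,0,0.48],[1,-51,-175,0,0.6],[1,-62,-210,0,0.72],[1,-70,-240,0,0.84],[1,-78,-265,0,0.95],[1,-82,-280,0,0.993],[1,-82,-280,0,0.993],[1,-82,-280,0,0.993],[1,-82,-280,0,0.993]]]'

```text
time: 6.9
position: [488.3, -180.7, 306.1]
tcp_rot: [-0.0, 0.623, 0.782, 0.0]
force: [0.8, -0.0, -5.8]
grip_width: 14.3
grip_force: 88.8
```

Run:
```python
from h import *
st=robot.state(); print(st['time'],st['position'],yaw(st),st['force'],st['moment'],st['qpos'])
goto(st,(488.1,-181.9),st['position'][2],102.75)
for n in ['side','scene']:
  im,d=vision.snapshot(n); C=cam(n)
  P=cloud(C,d); hsv=cv2.cvtColor(im,cv2.COLOR_BGR2HSV)
  near=(np.hypot(P[...,0]-488,P[...,1]+182)<45)&(d>0)
  for a,b in [(147,160),(140,185)]:
    Q=P[near&(P[...,2]>a)&(P[...,2]<b)]; print(n,a,b,len(Q),cv2.minAreaRect(Q[:,:2].astype(np.float32)) if len(Q)>5 else '')
  b=near&(P[...,2]<94)&(P[...,2]>0)
```

```text
6.9 [ 488.32224097 -180.71444339  306.10520063] 102.94105958203603 [ 0.83265069 -0.02618971 -5.78594634] [-0.00395095 -0.00581523  0.00406203] [ 0.72740951  0.3514259  -0.62786039  1.78390387  0.23054154  1.08075709
  0.24500005]
shift [-1.1 -0.5 -0. ] twist 0.003
side 147 160 107 ((485.9318542480469, -180.7843475341797), (38.40290832519531, 42.695552825927734), 12.300941467285156)
side 140 185 323 ((486.23748779296875, -180.53375244140625), (39.02872085571289, 42.496212005615234), 13.142316818237305)
scene 147 160 95 ((490.93115234375, -181.21142578125), (39.535091400146484, 40.75714874267578), 11.525602340698242)
scene 140 185 295 ((490.79290771484375, -180.94276428222656), (41.579959869384766, 40.941314697265625), 10.476461410522461)
```

Call:
play_rows --commands '[[[1,-1,0,15,0],[1,-1,0,35,0],[1,-1,0,55,0],[1,-1,0,75,0],[1,-1,0,90,0],[1,-1,0,100,0],[1,-1,0,105,0],[1,-1,0,105,0]]]'

```text
time: 7.8
position: [488.4, -182.7, 201.1]
tcp_rot: [-0.0, 0.624, 0.782, 0.0]
force: [1.1, -0.3, -6.5]
grip_width: 14.7
grip_force: 88.7
```

Call:
play_rows --commands '[[[1,0,0,4,0],[1,0,0,8,0],[1,0,0,12,0],[1,0,0,15,0],[1,0,0,18,0],[1,0,0,18,0]]]'

```text
time: 8.4
position: [488.3, -182.8, 182.9]
tcp_rot: [-0.0, 0.624, 0.781, -0.0]
force: [0.2, 1.0, -5.4]
grip_width: 14.7
grip_force: 88.8
```

Run:
```python
from h import *
st=robot.state(); print(st['time'],st['position'],yaw(st),st['force'],st['moment'])
```

```text
8.4 [ 488.26097222 -182.77502848  182.93382844] 102.78025015307037 [ 0.20816556  0.98792118 -5.40917504] [ 0.26913462 -0.03876125  0.09327336]
```

Call:
play_rows --commands '[[[1,0,0,2,0],[1,0,0,4,0],[1,0,0,5.5,0],[1,0,0,5.5,0]]]'

```text
time: 8.8
position: [488.3, -182.9, 177.6]
tcp_rot: [-0.0, 0.624, 0.781, -0.0]
force: [-0.2, 1.3, -5.9]
grip_width: 14.5
grip_force: 88.8
```

Run:
```python
from h import *
st=robot.state(); print(st['time'],st['position'],yaw(st),st['force'],st['moment'])
```

```text
8.8 [ 488.32574652 -182.87441215  177.59633036] 102.7763233047083 [-0.22179703  1.34375949 -5.86522242] [ 0.37536415 -0.03166857  0.07040047]
```

Over the nut and almost seated. Now I turn clockwise (+twist about the tool z, which points down).

Call:
play_rows --commands '[[[1,0.4,0,0.5,0.08],[1,0.4,0,0.5,0.16],[1,0.4,0,0.5,0.24],[1,0.4,0,0.5,0.32],[1,0.4,0,0.5,0.4],[1,0.4,0,0.5,0.48],[1,0.4,0,0.5,0.56],[1,0.4,0,0.5,0.64],[1,0.4,0,0.5,0.72],[1,0.4,0,0.5,0.8],[1,0.4,0,0.5,0.85],[1,0.4,0,0.5,0.85]]]'

```text
time: 10.0
position: [489.0, -182.0, 177.5]
tcp_rot: [0.0, 0.891, 0.454, 0.001]
force: [4.0, 3.5, -6.6]
grip_width: 14.9
grip_force: 88.6
```

Run:
```python
from h import *
st=robot.state(); print(st['time'],st['position'],yaw(st),st['force'],st['moment'],st['qpos'])
```

```text
10.0 [ 489.01151448 -181.97949759  177.51774535] 54.065463410979866 [ 4.0269201   3.45179535 -6.59387004] [ 1.15358651 -1.28695726  0.05710866] [ 0.50683525  0.47736413 -0.34946673  1.93051315  0.2270734   0.77032034
 -0.59750123]
```

Call:
play_rows --commands '[[[1,1,0,0,0.04],[1,1,0,0,0.08],[1,1,0,0,0.12],[1,1,0,0,0.12]]]'

```text
time: 10.4
position: [489.3, -181.6, 177.5]
tcp_rot: [0.0, 0.916, 0.401, 0.0]
force: [3.3, 1.8, -5.6]
grip_width: 14.7
grip_force: 88.8
```

Run:
```python
from h import *
st=robot.state(); print(st['time'],st['position'],yaw(st),st['force'],st['moment'],st['qpos'][6])
```

```text
10.4 [ 489.31254517 -181.57612697  177.48882741] 47.26125081647602 [ 3.30052384  1.75021251 -5.63515255] [ 0.79406056 -1.20329542  0.10466436] -0.699670500939232
```

Call:
play_rows --commands '[[[1,0.5,0.5,0,0.04],[1,0.5,0.5,0,0.08],[1,0.5,0.5,0,0.12],[1,0.5,0.5,0,0.12]]]'

```text
time: 10.8
position: [489.7, -181.6, 177.4]
tcp_rot: [0.0, 0.938, 0.345, 0.0]
force: [2.6, 1.9, -3.9]
grip_width: 14.3
grip_force: 89.0
```

Run:
```python
from h import *
st=robot.state(); print(st['time'],st['position'],yaw(st),st['force'],st['moment'],st['qpos'][6])
```

```text
10.8 [ 489.74117995 -181.62705127  177.4433052 ] 40.409509987421224 [ 2.62443496  1.88347926 -3.86430311] [ 0.67238507 -0.65748558  0.04890852] -0.8012355079097938
```

Call:
play_rows --commands '[[[1,0.5,0,0,0.04],[1,0.5,0,0,0.08],[1,0.5,0,0,0.12],[1,0.5,0,0,0.12]]]'

```text
time: 11.2
position: [490.0, -181.4, 177.4]
tcp_rot: [0.0, 0.957, 0.289, 0.0]
force: [0.9, 0.9, -3.7]
grip_width: 14.9
grip_force: 89.1
```

Run:
```python
from h import *
st=robot.state(); print(st['time'],st['position'],yaw(st),st['force'],st['moment'],st['qpos'][6])
```

```text
11.2 [ 490.02387634 -181.43763134  177.40377261] 33.54594564899273 [ 0.86594826  0.90644048 -3.71748432] [ 0.45386844 -0.63565559  0.00668212] -0.9033530488243016
```

Call:
play_rows --commands '[[[1,0,0,0,0.04],[1,0,0,0,0.08],[1,0,0,0,0.12],[1,0,0,0,0.12]]]'

```text
time: 11.6
position: [490.0, -181.4, 177.4]
tcp_rot: [0.0, 0.973, 0.231, 0.0]
force: [2.8, 0.5, -2.4]
grip_width: 15.0
grip_force: 89.1
```

Run:
```python
from h import *
st=robot.state(); print(st['time'],st['position'],yaw(st),st['force'],st['moment'],st['qpos'][6])
```

```text
11.6 [ 490.00137303 -181.40753218  177.37430813] 26.68246045392414 [ 2.75454256  0.47607124 -2.37370208] [ 0.33924372 -0.71155671  0.08330229] -1.0046607348711374
```

Call:
play_rows --commands '[[[1,0,0,0,0.04],[1,0,0,0,0.08],[1,0,0,0,0.12],[1,0,0,0,0.12]]]'

```text
time: 12.0
position: [490.0, -181.4, 177.3]
tcp_rot: [0.0, 0.985, 0.172, 0.0]
force: [3.1, 0.2, -2.5]
grip_width: 14.7
grip_force: 89.1
```

Run:
```python
from h import *
st=robot.state(); print(st['time'],st['position'],yaw(st),st['force'],st['moment'],st['qpos'][6])
st=handle('w3',165,195,(489.5,-181.5))
```

```text
12.0 [ 490.01148281 -181.42999758  177.34186746] 19.814352305862222 [ 3.10469641  0.17176827 -2.4632659 ] [ 0.12716354 -0.74050859  0.00453243] -1.1059191507814108
w3 7987 ((494.6152648925781, -179.99806213378906), (81.43255615234375, 39.982295989990234), 37.69377136230469) z [172.03022345 186.02356444 192.87344617]
```

Call:
play_rows --commands '[[[1,0,0,0,0.04],[1,0,0,0,0.08],[1,0,0,0,0.12],[1,0,0,0,0.12]]]'

```text
time: 12.45
position: [490.0, -181.3, 177.3]
tcp_rot: [0.0, 0.994, 0.113, -0.0]
force: [0.3, -0.6, -4.0]
grip_width: 14.7
grip_force: 92.5
```

Run:
```python
from h import *
st=robot.state(); print(st['time'],st['position'],yaw(st),st['force'],st['moment'],st['qpos'][6])
```

```text
12.45 [ 489.97433702 -181.28782529  177.31860998] 13.023630834556364 [ 0.25527832 -0.61839496 -4.0388138 ] [ 0.00498446 -0.47383065  1.64206365] -1.2065975144152645
```

The reaction moment jumped to 1.6 N·m after about 1.57 rad, so the nut is at its stop. I back off within the play and lift out.

Call:
play_rows --commands '[[[1,0,0,0,0.015],[1,0,0,0,0.015],[1,0,0,0,-0.05],[1,0,0,0,-0.13],[1,0,0,0,-0.13],[1,0,0,-5,-0.13],[1,0,0,-12,-0.13],[1,0,0,-20,-0.13],[1,0,0,-30,-0.13],[1,0,0,-30,-0.13]]]'

```text
time: 13.45
position: [490.4, -181.6, 208.9]
tcp_rot: [0.001, 0.984, 0.176, 0.001]
force: [-0.2, 1.0, -5.4]
grip_width: 14.7
grip_force: 88.8
```

Call:
play_rows --commands '[[[1,0,0,-15,0],[1,0,0,-30,0],[1,0,0,-50,0],[1,0,0,-70,0],[1,0,0,-85,0],[1,0,0,-98,0],[1,0,0,-103,0],[1,0,0,-103,0]]]'

```text
time: 14.25
position: [490.0, -181.4, 310.5]
tcp_rot: [0.0, 0.984, 0.176, 0.0]
force: [0.2, -0.4, -5.4]
grip_width: 14.2
grip_force: 89.0
```

Run:
```python
from h import *
st=robot.state(); print(st['time'],st['position'],yaw(st),st['force'],st['moment'],st['qpos'])
goto(st,(508.7,108.5),st['position'][2],159.5)
for n in ['side','scene']:
  im,d=vision.snapshot(n); C=cam(n); P=cloud(C,d)
  near=(np.hypot(P[...,0]-488,P[...,1]+182)<45)&(d>0)
  for a,b in [(140,185)]:
    Q=P[near&(P[...,2]>a)&(P[...,2]<b)]; print(n,a,b,len(Q),cv2.minAreaRect(Q[:,:2].astype(np.float32)),Q[:,2].min())
  cv2.imwrite(f'pics/{n}2.png',im)
```

```text
14.25 [ 490.02249316 -181.3928527   310.52214977] 20.26000026962942 [ 0.1993009  -0.36972976 -5.35459564] [-0.05148208  0.02498631  0.00194765] [ 0.41186788  0.30342452 -0.2164579   1.78970645  0.07388187  1.05583347
 -1.04858789]
shift [ 117.9 -265.5   -0. ] twist -2.43
side 140 185 275 ((486.6343078613281, -180.3163299560547), (38.829673767089844, 41.97175598144531), 19.38519859313965) 148.14955446982674
scene 140 185 260 ((489.7691650390625, -181.28363037109375), (42.44876480102539, 40.70127868652344), 21.081151962280273) 145.47730060262506
```

Call:
play_rows --commands '[[[1,-15,0,0,0],[1,-35,0,0,0],[1,-55,0,0,0],[1,-70,0,0,0],[1,-77,0,0,0],[1,-77,0,0,0],[1,-77,0,0,0]]]'

```text
time: 15.05
position: [418.3, -207.8, 310.3]
tcp_rot: [-0.0, 0.984, 0.176, 0.0]
force: [-0.4, 0.7, -5.9]
grip_width: 14.6
grip_force: 88.9
```

Run:
```python
from h import *
st=handle('w4',22,38,(488.1,-181.8),26); print(st['time'],st['position'],yaw(st))
goto(st,(508.7,108.5),st['position'][2],159.5)
```

```text
w4 470 ((487.88262939453125, -181.99932861328125), (27.882123947143555, 27.87288475036621), 29.29369354248047) z [26.54236684 33.06714078 34.79843992]
15.05 [ 418.27959545 -207.81703551  310.33060541] 20.284581168653187
shift [ 1.945e+02 -2.654e+02  1.000e-01] twist -2.43
```

The nut has moved from 12.8° to 29.3° (mod 90), i.e. 73.5° = 1.28 rad clockwise. This fits a start near 0.12 and the stop at 1.40. The key still leads the nut by the full 0.15 rad of play, so backing off did not drag it. Now back to the board.

Call:
play_rows --commands '[[[1,15,-20,0,-0.1],[1,35,-48,0,-0.24],[1,55,-75,0,-0.38],[1,75,-102,0,-0.52],[1,95,-130,0,-0.66],[1,115,-157,0,-0.8],[1,135,-184,0,-0.94],[1,155,-211,0,-1.08],[1,175,-239,0,-1.22],[1,188,-257,0,-1.36],[1,194.5,-265.5,0,-1.5],[1,194.5,-265.5,0,-1.6]]]'

```text
time: 16.3
position: [508.6, 111.0, 310.0]
tcp_rot: [-0.001, 0.556, 0.831, 0.001]
force: [-0.2, -0.9, -5.5]
grip_width: 14.7
grip_force: 88.9
```

Call:
play_rows --commands '[[[1,0,0,0,-0.14],[1,0,0,0,-0.28],[1,0,0,0,-0.42],[1,0,0,0,-0.56],[1,0,0,0,-0.7],[1,0,0,0,-0.8],[1,0,0,0,-0.83],[1,0,0,0,-0.83],[1,0,0,0,-0.83],[1,0,0,0,-0.83]]]'

```text
time: 17.3
position: [508.2, 108.6, 310.3]
tcp_rot: [0.0, 0.179, 0.984, 0.0]
force: [0.1, 0.7, -5.5]
grip_width: 15.1
grip_force: 88.9
```

Run:
```python
from h import *
st=robot.state(); print(st['time'],st['position'],yaw(st),st['force'],st['moment'],st['qpos'])
goto(st,(508.7,108.5),st['position'][2],159.5)
for n in ['side','scene']:
  im,d=vision.snapshot(n); C=cam(n); P=cloud(C,d); hsv=cv2.cvtColor(im,cv2.COLOR_BGR2HSV)
  near=(np.hypot(P[...,0]-508,P[...,1]-108)<45)&(d>0)&(hsv[...,1]<60)
  Q=P[near&(P[...,2]>130)&(P[...,2]<185)]; print(n,len(Q),cv2.minAreaRect(Q[:,:2].astype(np.float32)),np.percentile(Q[:,2],[0,3]))
```

```text
17.3 [508.24690365 108.57943434 310.31077195] 159.4088491045709 [ 0.14081357  0.69675324 -5.53589017] [0.07014978 0.01915338 0.06796103] [ 0.2928264   0.3827991  -0.80881863  1.77500695  0.30572946  1.11442696
  0.59479001]
shift [-0.5  0.1  0. ] twist -0.002
side 444 ((507.8893127441406, 109.01664733886719), (39.050987243652344, 40.74015808105469), 68.84010314941406) [149.06868823 150.61069083]
scene 193 ((511.0104064941406, 109.22852325439453), (40.788612365722656, 44.7573127746582), 69.15463256835938) [150.04806118 151.40498568]
```

Call:
play_rows --commands '[[[1,0,0,15,0],[1,0,0,40,0],[1,0,0,65,0],[1,0,0,90,0],[1,0,0,110,0],[1,0,0,120,0],[1,0,0,126,0],[1,0,0,129,0],[1,0,0,131,0],[1,0,0,131,0]]]'

```text
time: 18.4
position: [508.5, 108.5, 179.7]
tcp_rot: [0.0, 0.178, 0.984, 0.0]
force: [0.6, 1.1, -5.4]
grip_width: 14.6
grip_force: 88.8
```

Call:
play_rows --commands '[[[1,0,0,0.7,0],[1,0,0,1.4,0],[1,0,0,1.4,0]]]'

```text
time: 18.7
position: [508.3, 108.4, 178.0]
tcp_rot: [0.0, 0.178, 0.984, 0.0]
force: [-0.0, -0.3, -5.1]
grip_width: 14.7
grip_force: 88.8
```

Call:
play_rows --commands '[[[1,0,0,0.7,0],[1,0,0,1.2,0],[1,0,0,1.2,0]]]'

```text
time: 19.0
position: [508.3, 108.4, 176.8]
tcp_rot: [0.0, 0.178, 0.984, 0.0]
force: [0.3, -0.5, -1.8]
grip_width: 14.5
grip_force: 89.3
```

Call:
play_rows --commands '[[[1,0,0,0.4,0],[1,0,0,0.4,0],[1,0,0,0.4,0]]]' --newtons 25

```text
time: 19.3
position: [508.5, 108.5, 176.8]
tcp_rot: [0.0, 0.178, 0.984, 0.0]
force: [-3.0, -0.4, 6.6]
grip_width: 14.7
grip_force: 90.8
```

Call:
play_rows --commands '[[[0.5,0,0,0,0],[0.2,0,0,0,0],[0,0,0,0,0],[-0.5,0,0,0,0],[-1,0,0,0,0],[-1,0,0,0,0],[-1,0,0,0,0],[-1,0,0,-20,0],[-1,0,0,-50,0],[-1,0,0,-90,0],[-1,0,0,-130,0],[-1,0,0,-130,0]]]'

```text
time: 20.5
position: [509.7, 109.3, 310.8]
tcp_rot: [0.003, 0.178, 0.984, 0.001]
force: [0.6, 1.0, -0.5]
grip_width: 85.1
grip_force: 0.0
```

Run:
```python
from h import *
st=handle('w5',165,195,(508.5,109)); print(st['time'],st['position'],st['force'])
im,d=vision.snapshot('side'); cv2.imwrite('pics/s3.png',im)
```

```text
w5 1873 ((508.70751953125, 107.69717407226562), (15.838379859924316, 95.7050552368164), 69.6878890991211) z [183.18185637 185.41223902 186.63453118]
20.5 [509.66956027 109.30898686 310.84134   ] [ 0.63795921  0.95893244 -0.53729651]
```

View pics/s3.png

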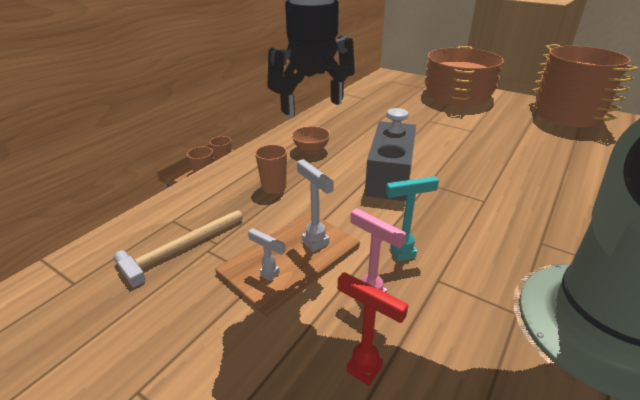

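The long spanner stands upright on the board at (315,205), with its top at z 185.4 and within 1 mm of where it started. Nothing else has moved and the gripper is clear.

```bash
python3 -c "
from cell import workorder; print(workorder.close_job())"
```

```text
the job is handed in; nothing more can be done
None
```

The nut was turned clockwise until it hit its stop (turning resistance jumped to about 1.6 N·m), the long spanner is upright back in its place on the board, nothing else looks disturbed, and the job was handed in at about 20.5 s.

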